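# Clear the centrifuge and restart it

## Task

The tube carrier with the red tag left standing in the centrifuge is faulty and keeps the lid from closing: lift it out and drop it into the red reject box. Then swing the lid fully shut, and after that press the green start button all the way down, feeling for its stop without ramming it, and let it spring back. Leave the clean carrier, the wash bottle and the reagent jar where they are.

Things in the scene. Friction and masses are not known exactly. Their poses are not given: they have to be found in the camera images.
- centrifuge: Fixed white bench centrifuge, 220 deep (x), 330 wide (y), 145 high. Origin: centre of its underside; x to its rear (away from the robot), z up. Bowl housing: y -55 to 165, flat deck at z 145; round bowl 156 across, 75 deep, centred at x -12, y 55. Console: y -165 to -55, lilac panel sloping up at 38 degrees from z 55 at x -110 to z 141 at x 0, then flat; the housing's side wall stands beside it.
- start_rim (a point): Centre of the rim of the black collar (inside diameter 56, outside 68, 22 high) round the green start button; in the centrifuge's frame x -69, y -110, z 115. z axis: out of the panel (38 degrees from vertical, leaning to the robot); y as the centrifuge's. The flat button cap, 42 across, sits inside, its top 2 to 12 below the rim when released, differing from machine to machine.
- start (a joint): Green start button: 0 released, grows to 0.008 m pressed to its stop, inwards along the panel's normal. Spring: about 3 N to start it moving, 9 N at the stop.
- lid (a joint): Centrifuge lid: 0 fully shut, about 1.4 rad when it stands open; a stiff hinge holds it where it is left (about 3 N at the front edge moves it).
- lid_hinge (a point): Middle of the lid's hinge line at the deck's rear edge (centrifuge frame x 105, y 55, z 145); axes as the centrifuge's, hinge along y. The lid, a flat light grey plate, reaches 205 from the hinge to its front edge, is 210 wide, and its outer face (top when shut, rear when open) lies 15 outward of the plane through the hinge.
- lid_front (a point): Middle of the lid's front (free) edge, at half its thickness; turns with the lid: x from the front edge to the hinge, z out of the outer face.
- carrier: Loose faulty tube carrier, red tags: grey block 100 long (x), 44 wide (y), 78 high, with an upright white grip fin on top, 64 long (x), 14 wide (y), 30 high (total height 108), red band round the fin. About 0.3 kg. Origin: centre of its underside. Stands in the bowl, long axis roughly along the centrifuge's x, 33 proud of the deck.
- carrier_mid (a point): Point inside the faulty carrier, 40 above its underside, on its axis.
- reject_box: Fixed red open box, 190 (x) by 150 (y) by 100 high, walls and floor 5 thick. Origin: centre of its underside.
- clean_tray: Fixed blue open tray, 190 (x) by 150 (y) by 60 high, for clean carriers: not to be used. Origin: centre of its underside.
- clean_carrier: Loose clean carrier, same shape as the faulty one but with green tags, standing in the blue tray. Leave alone. Origin: centre of its underside.
- wash_bottle: Loose white wash bottle with a red cap, 64 across, 170 high. Leave alone. Origin: centre of its underside.
- reagent: Loose amber reagent jar with a black cap, 60 across, 110 high. Leave alone. Origin: centre of its underside.
There are look-alikes about, which are no part of the job. Of the things shaped like the reject_box, the red one is meant.

How it is judged (in metres and radians):
On the way, in this order (a step that is already met when the one before it is completed fails the run):
1. the faulty carrier lies in the red reject box, let go (x of carrier_mid in the frame of reject_box between -0.09 and 0.09 m and y of carrier_mid in the frame of reject_box between -0.07 and 0.07 m and z of carrier_mid in the frame of reject_box below 0.075 m and contact force between the fingers and carrier below 0.1 N and linear speed of carrier below 0.05 m/s), for 0.2 s.
2. the lid is shut (value of joint lid below 0.04 rad), for 0.2 s.
3. the start button is pressed to its stop, the lid being shut (value of joint start above 0.0072 m and value of joint lid below 0.04 rad), for 0.1 s.
4. the start button has sprung back (value of joint start below 0.001 m), for 0.2 s.
At the end, for the whole second after the job is handed in: The faulty carrier is at rest in the red reject box (its mid point inside the walls and less than 75 mm above the box's underside), the lid is shut to within 0.04 rad, and the start button is back up (within 1 mm) (x of carrier_mid in the frame of reject_box between -0.09 and 0.09 m and y of carrier_mid in the frame of reject_box between -0.07 and 0.07 m and z of carrier_mid in the frame of reject_box below 0.075 m and linear speed of carrier below 0.02 m/s and value of joint lid below 0.04 rad and value of joint start below 0.001 m); the robot touches nothing.
It fails at once if the start button is rammed: more than 40 N on it (contact force between anything else and start above 40 N).
It fails at once if the start button is pressed while the lid is not shut (value of joint start above 0.004 m and value of joint lid above 0.1 rad).
It fails at once if the clean carrier, the wash bottle or the reagent jar is moved by more than 30 mm (distance of any of clean_carrier, wash_bottle, reagent from where it was at the start of the episode above 0.03 m).
It also fails if it takes over 72 s, if anything falls off the work surface, if the arm or the gripper's body presses on something with over 40 N, if the wrist force passes 120 N, or if a joint passes its speed limit or range.

## Robot

A 6-joint arm with a two-finger parallel gripper is mounted at the origin on the work surface. World frame = base frame: x ahead of the robot, y to its left, z up, the work surface at z = 0. Lengths are in mm, angles in rad, forces in N, time in s.
With the tool pointing down it reaches from about 275 to 750 mm from the base axis. Payload 10.2 kg.
Tool frame: the origin (TCP) lies between the finger pads; the fingertips stand 8 mm ahead of it and the grasp point (between the pads) lies 11 mm behind it; z points along the fingers, y is the line along which they close (so a half turn about z gives the same grasp; the last joint's range is limited). The gripper opens to 85 mm and grips with 20 to 120 N. Pads are 22 mm wide; open, the fingers measure 114 mm over their backs; the gripper's body (76 mm by 85 mm) begins 54 mm behind the grasp point. The pads swing forward as they close: fully open they stand 13 mm farther back than shut.
Start: joints at [1.026, 0.313, 1.498, -0, 1.331, -0.223], TCP at [166.057, 498.052, 239.294] pointing down, gripper open.
Joint ranges: [-2.94, 2.94], [-0.97, 2.17], [0.19, 2.56], [-1.23, 4.37], [0.02, 3.11], [-2.88, 2.88]. Speed limits (rad/s): [2.39, 2.39, 3.01, 3.14, 3.14, 3.14].

## Interface

Orientations are given as a unit quaternion [w, x, y, z].
In Python, from rig import * gives the robot as it stands.
- The arm moves only by the shell command python3 -m handwheel 'ROWS' [FORCE]. ROWS is JSON, a list that holds one entry, the list of rows, each a list of 7 numbers: the shift along the world's x, y, z in mm, then the turn, a rotation vector about the world's x, y, z in degrees, then the opening, from -1 (shut) to 1 (fully open). A call has 1 to 8 rows; each row shifts and turns the commanded pose from where the row before left it; what a row does not reach is not made up. A row lasts 1/8 s, in which the tool goes at most 62.5 mm and 10.7 degrees, less where a joint would pass 70% of its speed; a pose out of reach is approached as far as the arm can. A call is refused whole if a number of a shift passes 62.5 or a number of a turn 10.7, either way. A call with a gripper value outside its range is refused whole. The fingers move at their own pace and stop on an object; FORCE is the grip in N (left out, the last holds). Time passes only in rows, so rows that do not move let the fingers close. It gives the time, the measured TCP pose, the force, the opening and the grip force at its end, in the units of the state.
- sense(): the state, without advancing time (a new reading comes with each control period).
- capture(name): name is "scene" or "top"; returns a dict with "image" (400x640x3 uint8, red, green, blue), "fx", "fy", "cx", "cy" (pixels), "rvec" (rotation vector, rad) and "tvec" (3), from world to camera coordinates, as OpenCV has them. Camera axes: x right, y down, z forward; pixel columns grow to the right and rows downward; lengths in mm; the calibration is good to about 2 mm. A picture is of the moment at which its call begins. There is no depth.
- finish_job(): hands the job in; it is judged then, once.
The state is a dict: "time_s": time; "joints": joint angles; "dq": joint speeds; "tau": joint torques, N m; "eef_pos": TCP position; "ee_rot": TCP orientation; "force": force on the tool from outside, world axes, zero at the start; "wrist_torque": the same for the moment, N m; "grip_width": opening from 0.0 (shut) to 1.0 (fully open); "grip_force": force on a finger pad.
Only numpy, scipy, OpenCV 4.12 (cv2) and the standard library are available. Lean on these libraries where they do the work, as an engineer would, in place of code of your own. Each camera call takes 0.05 s, during which the arm holds its last target. There are 200 camera calls.

## Working session

There is one attempt and no reset: what is moved stays moved. The work goes in short steps, Python scripts to look and compute and a shell command to move; the robot and the scene stay as the last step left them, time stands still between calls to the robot, and variables do not carry over. Pictures are saved under pics/ and viewed, at most 10 in all, crops included, and the job is handed in when it is done.

```bash
mkdir -p pics; ls
python3 - <<'E'
from rig import *
import cv2,pickle
for n in("scene","top"):
    c=capture(n);cv2.imwrite(f"pics/{n}0.png",c["image"][:,:,::-1]);pickle.dump(c,open(n+"0.pkl","wb"))
    print(n,c["fx"],c["fy"],c["cx"],c["cy"],c["rvec"],c["tvec"])
s=sense();print(s)
E
```

```text
pics
scene 399.6337908604545 399.6337908604545 320.503921816417 199.21675678143788 [ 0.84701005  2.67039947 -0.93860239] [ 266.77739104 -213.19670279 1743.84067494]
top 471.1175213663454 471.1175213663454 320.00742631815314 202.5346500875019 [ 2.17456279 -2.02055404  0.22811598] [ 135.55001897  439.89198987 1592.33309253]
{'time_s': 0.1, 'joints': array([ 1.02558247e+00,  3.13374177e-01,  1.49835374e+00, -1.20973237e-05,
        1.33102026e+00, -2.23438187e-01]), 'dq': array([-0.00085203, -0.00242598, -0.00099272,  0.00041222,  0.00127582,
       -0.00048208]), 'tau': array([ 2.79150532e-03, -4.12899220e+01, -2.60137922e+01, -1.91473227e-04,
        3.05345769e-03, -3.80709821e-06]), 'eef_pos': array([165.94619439, 497.84677129, 238.80524551]), 'ee_rot': array([-2.11176999e-04,  1.60193193e-01,  9.87085512e-01, -5.37818614e-04]), 'force': array([-0.21799286, -0.76456993,  0.46858432]), 'wrist_torque': array([ 0.00598226,  0.00072505, -0.00071252]), 'grip_force': 0.0, 'grip_width': 0.9987814078272271}
```

View pics/scene0.png

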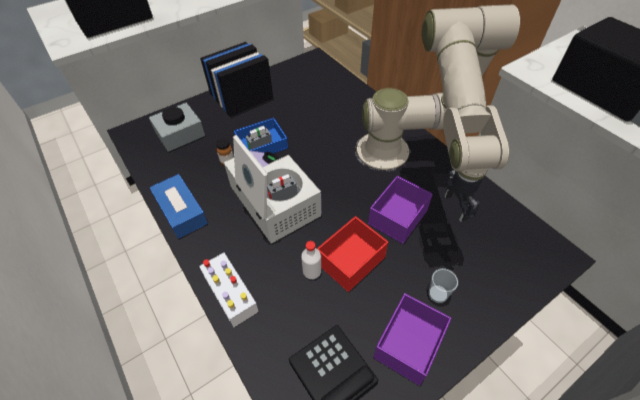

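View pics/top0.png

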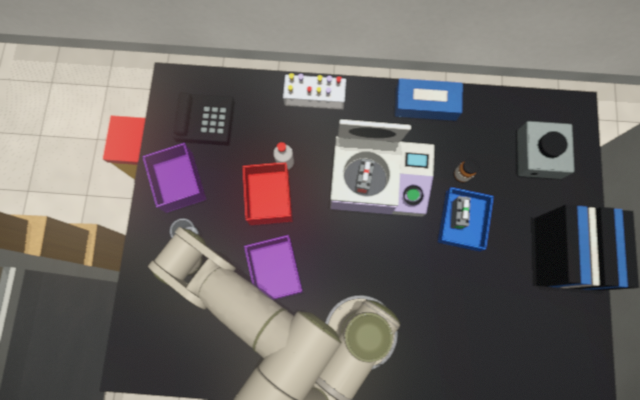

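The scene view shows the open centrifuge near (275,195), the red box at (352,252) and the bottle at (312,262). In the top view the carrier is at (365,175), the button at (413,195), the red box at (268,193) and the lid edge at (374,125). I'll enlarge both.

Run:
```python
import cv2
a=cv2.imread("pics/top0.png")[110:225,230:450];cv2.imwrite("pics/top0c.png",cv2.resize(a,None,fx=3.6,fy=3.6,interpolation=cv2.INTER_CUBIC))
a=cv2.imread("pics/scene0.png")[120:290,210:395];cv2.imwrite("pics/scene0c.png",cv2.resize(a,None,fx=3.5,fy=3.5,interpolation=cv2.INTER_CUBIC))
```

```text
(no output)
```

View pics/top0c.png

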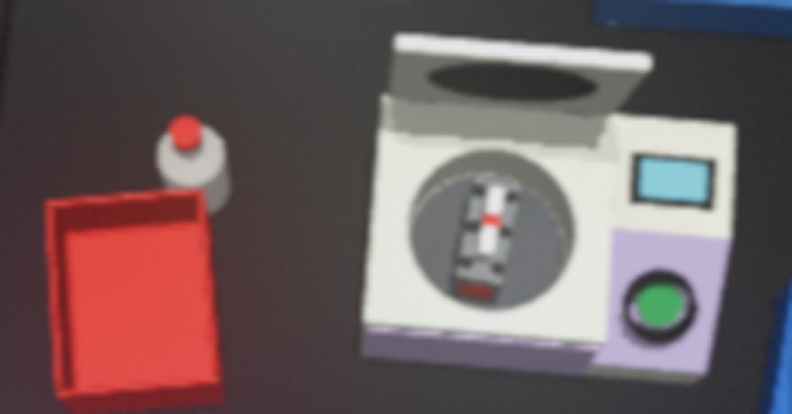

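View pics/scene0c.png

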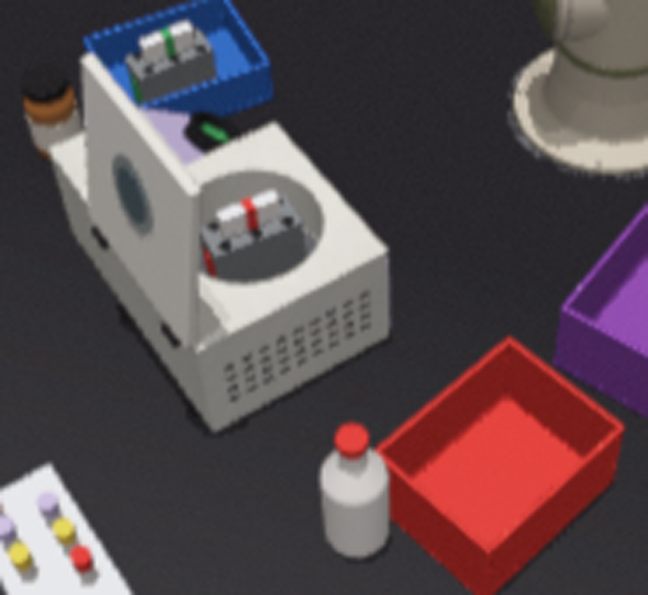

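The crops show the deck corners, lid edge, bowl, carrier fin and red box rim clearly in both views. Next I'll fit the centrifuge, box and carrier poses.

```bash
cat > h.py <<'E'
import numpy as np,cv2,pickle
from scipy.optimize import least_squares
C={n:pickle.load(open(n+"0.pkl","rb")) for n in("scene","top")}
def full(n,p): return np.array(p,float)/(3.6 if n=="top" else 3.5)+((230,110) if n=="top" else (210,120))
def proj(c,P):
    K=np.array([[c["fx"],0,c["cx"]],[0,c["fy"],c["cy"]],[0,0,1]])
    return cv2.projectPoints(np.array(P,float).reshape(-1,3),np.array(c["rvec"]),np.array(c["tvec"]),K,None)[0].reshape(-1,2)
def w(p,P):
    c,s=np.cos(p[2]),np.sin(p[2]); P=np.array(P,float).reshape(-1,3)
    return P@np.array([[c,s,0],[-s,c,0],[0,0,1]])+[p[0],p[1],0]
def fit(obs,p0):
    f=lambda p:np.concatenate([proj(C[n],w(p,P))[0]-full(n,q) for n,P,q in obs])
    return least_squares(f,p0,loss="soft_l1")
def tri(a,b):
    f=lambda X:np.concatenate([proj(C["top"],X)[0]-full("top",a),proj(C["scene"],X)[0]-full("scene",b)])
    r=least_squares(f,[500,0,150]);return r.x,np.abs(r.fun).max()
E
python3 - <<'E'
from h import *
np.set_printoptions(precision=2,suppress=True)
o=[("top",(-110,165,145),(363,326)),("top",(-110,-55,145),(605,347)),("top",(110,-165,141),(737,125)),("top",(0,-165,141),(730,238)),("top",(-110,-165,55),(708,375)),("top",(-12,55,145),(492,230)),
("scene",(-110,165,145),(388,250)),("scene",(-110,-55,145),(276,124)),("scene",(110,165,0),(215,432)),("scene",(-110,165,0),(388,337))]
r=fit(o,[500,0,0]);cf=r.x;print("cf",cf,r.fun.reshape(-1,2).tolist())
b=[("top",(95,75,100),(47,202)),("top",(95,-75,100),(203,190)),("top",(-95,-75,100),(219,383)),("top",(-95,75,100),(62,395)),("scene",(-95,-75,100),(510,338)),("scene",(-95,75,100),(624,428)),("scene",(95,75,100),(487,553)),("scene",(95,-75,100),(378,450))]
r=fit(b,[450,250,0]);print("box",r.x,r.fun.reshape(-1,2).round(1).tolist())
for nm,a,c in(("band",(491,220),(249,202)),("rear",(497,186),(218,218)),("front",(485,254),(280,196)),("lidL",(397,38),(193,188)),("lidR",(651,58),(88,56)),("bottlecap",(185,130),(352,430))):
    X,e=tri(a,c);q=w([0,0,-cf[2]],X-[cf[0],cf[1],0])[0];print(nm,X,"cf frame",q,e)
print("rim",w(cf,(-69,-110,115)),"hinge",w(cf,(105,55,145)))
E
```

```text
cf [525.28 -35.05  -0.01] [[0.0047677697857579915, -0.14786143610797353], [-0.19038712417153647, -0.5917319024081849], [-1.5502561403296227, 0.614481696468431], [-0.5625499170076296, 0.4428314056619058], [-1.1696845775995826, -0.17924868490217705], [-0.54736064179707, 0.5499126179558687], [-0.8144317984314853, -0.8358180076223505], [-1.2305700702274862, -0.9888007037708348], [-0.7015788624058246, -0.7069571821239151], [-0.307277189381864, -1.4908631196214799]]
box [443.62 353.91   0.16] [[-0.9, -0.0], [-0.7, -0.1], [-1.3, 0.2], [-2.4, 0.6], [-0.7, -0.9], [-0.4, -0.7], [-0.5, -0.5], [-2.3, -0.4]]
band [512.71  24.22 180.01] cf frame [-13.1   59.16 180.01] 0.7870966118623528
rear [547.06  19.94 174.39] cf frame [ 21.28  55.19 174.39] 0.759440823247985
front [481.25  28.53 173.28] cf frame [-44.6   63.18 173.28] 1.3073964962238165
lidL [609.76 122.34 351.28] cf frame [ 83.06 158.15 351.28] 0.6731547603101262
lidR [606.9  -84.61 348.07] cf frame [ 82.07 -48.82 348.07] 1.5412283738421308
bottlecap [578.53 308.05 177.88] cf frame [ 50.15 343.56 177.88] 0.7269613583267187
rim [[ 455.29 -144.43  115.  ]] hinge [[630.77  19.   145.  ]]
```

```bash
sed -i 's/def full.*/def full(n,p):\n    s=3.6 if n=="top" else 3.5\n    return (np.array(p,float)+.5)\/s-.5+((230,110) if n=="top" else (210,120))/' h.py
python3 - <<'E'
from h import *
np.set_printoptions(precision=2,suppress=True)
o=[("top",(-110,165,145),(363,326)),("top",(-110,-55,145),(605,347)),("top",(110,-165,141),(737,125)),("top",(0,-165,141),(730,238)),("top",(-110,-165,55),(708,375)),("top",(-12,55,145),(492,230)),
("scene",(-110,165,145),(388,250)),("scene",(-110,-55,145),(276,124)),("scene",(110,165,0),(215,432)),("scene",(-110,165,0),(388,337))]
r=fit(o,[500,0,0]);cf=r.x;print("cf",cf,r.fun.reshape(-1,2).round(1).tolist())
b=[("top",(95,75,100),(47,202)),("top",(95,-75,100),(203,190)),("top",(-95,-75,100),(219,383)),("top",(-95,75,100),(62,395)),("scene",(-95,-75,100),(510,338)),("scene",(-95,75,100),(624,428)),("scene",(95,75,100),(487,553)),("scene",(95,-75,100),(378,450))]
r=fit(b,[450,250,0]);print("box",r.x,r.fun.reshape(-1,2).round(1).tolist())
for nm,a,c in(("band",(491,220),(249,202)),("rear",(497,186),(218,218)),("front",(485,254),(280,196)),("lidL",(397,38),(193,188)),("lidR",(651,58),(88,56)),("bottlecap",(185,130),(352,430))):
    X,e=tri(a,c);print(nm,X,round(e,2))
print("yaw",cf[2],"rim",w(cf,(-69,-110,115)),"hinge",w(cf,(105,55,145)))
from rig import *
from scipy.spatial.transform import Rotation as R
s=sense();print(R.from_quat(np.roll(s["ee_rot"],-1)).as_matrix())
E
```

```text
cf [526.31 -34.59  -0.01] [[0.3, -0.1], [0.0, -0.5], [-1.3, 0.7], [-0.3, 0.5], [-0.9, -0.1], [-0.3, 0.6], [-0.6, -0.3], [-1.0, -0.5], [-0.5, -0.1], [-0.1, -0.9]]
box [444.38 353.41   0.16] [[-0.4, 0.2], [-0.2, -0.0], [-0.7, 0.3], [-1.8, 0.7], [-0.7, -0.6], [-0.3, -0.4], [-0.4, -0.1], [-2.2, 0.0]]
band [513.5   25.2  182.97] 0.55
rear [547.8   20.94 177.38] 0.53
front [482.09  29.49 176.26] 1.07
lidL [610.35 123.09 353.63] 0.46
lidR [607.49 -83.5  350.45] 1.32
bottlecap [579.23 308.48 180.84] 0.51
yaw -0.00892220076363903 rim [[ 456.33 -143.97  115.  ]] hinge [[631.8   19.47 145.  ]]
[[-0.95  0.32 -0.  ]
 [ 0.32  0.95 -0.  ]
 [ 0.   -0.   -1.  ]]
```

```bash
python3 -m handwheel '[[[30,-41,4,0,0,1.4,0.2],[35,-47,4,0,0,1.4,0.2],[35,-47,4,0,0,1.4,0.2],[35,-47,4,0,0,1.4,0.2],[35,-47,0,0,0,1.4,0.2],[35,-47,0,0,0,1.4,0.2],[35,-47,0,0,0,1.4,0.2],[35,-47,0,0,0,1.4,0.2]]]' 60
```

```text
time_s: 1.1
eef_pos: [441.8, 126.3, 255.2]
ee_rot: [-0.0, 0.063, 0.998, 0.0]
force: [0.5, 0.7, -0.1]
grip_width: 0.599
grip_force: 0.0
```

```bash
python3 -m handwheel '[[[36,-50,0,0,0,0,0.2],[36,-51,0,0,0,0,0.2],[0,0,-40,0,0,0,0.2],[0,0,-40,0,0,0,0.2],[0,0,-12,0,0,0,0.2],[0,0,0,0,0,0,0.2]]]'
python3 - <<'E'
from rig import *
import cv2
a=capture("scene")["image"][150:240,220:340,::-1];b=capture("top")["image"][120:210,320:440,::-1]
cv2.imwrite("pics/g1.png",cv2.resize(cv2.hconcat([a.copy(),b.copy()]),None,fx=3.3,fy=3.3,interpolation=2))
E
```

```text
time_s: 1.85
eef_pos: [513.2, 27.1, 163.6]
ee_rot: [-0.0, 0.063, 0.998, 0.0]
force: [0.1, 0.9, 1.5]
grip_width: 0.599
grip_force: 0.0
```

View pics/g1.png

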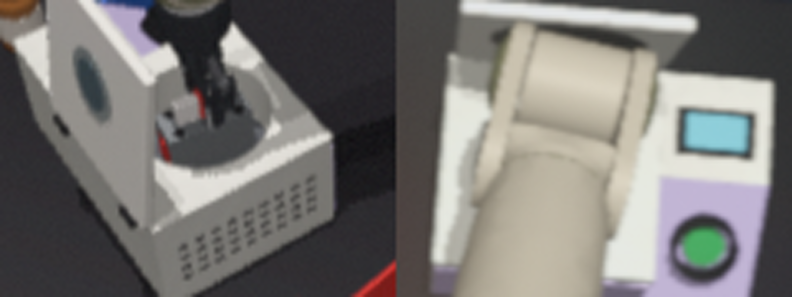

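The view shows the fingers at about (215,95) straddling the fin, whose red band is at (200,100), with no contact force. I'll close the gripper and lift.

```bash
python3 -m handwheel '[[[0,0,0,0,0,0,-1],[0,0,0,0,0,0,-1],[0,0,0,0,0,0,-1],[0,0,0,0,0,0,-1],[0,0,0,0,0,0,-1]]]' 60;  python3 -m handwheel '[[[0,0,10,0,0,0,-1],[0,0,10,0,0,0,-1],[0,0,0,0,0,0,-1]]]'
```

```text
time_s: 2.58
eef_pos: [513.3, 26.9, 163.8]
ee_rot: [0.0, 0.063, 0.998, -0.0]
force: [-0.9, -1.1, 5.5]
grip_width: 0.147
grip_force: 63.6
time_s: 2.95
eef_pos: [513.4, 27.0, 184.1]
ee_rot: [0.001, 0.063, 0.998, -0.0]
force: [-0.3, -0.4, -2.2]
grip_width: 0.147
grip_force: 62.4
```

```bash
python3 -m handwheel '[[[0,0,40,0,0,0,-1],[0,0,40,0,0,0,-1],[-8,40,5,0,0,2,-1],[-11,50,0,0,0,2.5,-1],[-11,50,0,0,0,2.5,-1],[-11,50,0,0,0,2.5,-1],[-11,50,0,0,0,2.5,-1],[-11,50,0,0,0,2.5,-1]]]'; python3 -m handwheel '[[[-8,35,0,0,0,2.1,-1],[0,0,0,0,0,0,-1],[0,0,0,0,0,0,-1]]]'
python3 - <<'E'
from rig import *
import cv2
a=capture("scene")["image"][150:310,260:440,::-1];b=capture("top")["image"][110:270,220:400,::-1]
cv2.imwrite("pics/g2.png",cv2.resize(cv2.hconcat([a.copy(),b.copy()]),None,fx=2.2,fy=2.2,interpolation=2))
E
```

```text
time_s: 3.95
eef_pos: [449.4, 318.6, 268.0]
ee_rot: [-0.0, -0.064, 0.998, -0.0]
force: [0.8, 0.5, -2.5]
grip_width: 0.147
grip_force: 62.4
time_s: 4.32
eef_pos: [442.1, 351.6, 267.9]
ee_rot: [-0.0, -0.081, 0.997, -0.0]
force: [0.5, 0.0, -3.2]
grip_width: 0.149
grip_force: 62.4
```

View pics/g2.png

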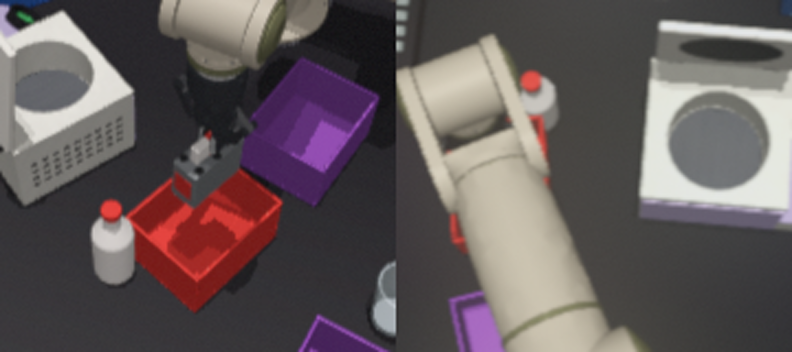

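The carrier hangs over the red box with its shadow centred at about (205,235). Next I'll lower it.

```bash
python3 -m handwheel '[[[0,0,-40,0,0,0,-1],[0,0,-50,0,0,0,-1],[0,0,-45,0,0,0,-1],[0,0,-20,0,0,0,-1],[0,0,-9,0,0,0,-1],[0,0,0,0,0,0,-1]]]'; python3 -m handwheel '[[[0,0,0,0,0,0,0],[0,0,0,0,0,0,0],[0,0,0,0,0,0,0],[0,0,0,0,0,0,0],[0,0,0,0,0,0,0]]]'; python3 -m handwheel '[[[0,0,30,0,0,0,0],[0,0,50,0,0,0,0],[0,0,50,0,0,0,0],[0,0,50,0,0,0,0],[0,0,0,0,0,0,0]]]'
python3 - <<'E'
from rig import *
import cv2
a=capture("scene")["image"][150:310,260:440,::-1]
cv2.imwrite("pics/g3.png",cv2.resize(a.copy(),None,fx=2.2,fy=2.2,interpolation=2))
print(sense()["joints"])
E
```

```text
time_s: 5.18
eef_pos: [442.4, 351.7, 104.6]
ee_rot: [0.0, -0.081, 0.997, 0.0]
force: [-0.1, -0.4, -3.0]
grip_width: 0.151
grip_force: 62.3
time_s: 5.8
eef_pos: [442.1, 352.1, 104.4]
ee_rot: [0.0, -0.082, 0.997, 0.0]
force: [0.4, 0.8, 0.5]
grip_width: 0.503
grip_force: 0.0
time_s: 6.42
eef_pos: [443.0, 352.6, 288.2]
ee_rot: [0.004, -0.082, 0.997, 0.001]
force: [0.3, 0.4, -0.6]
grip_width: 0.498
grip_force: 0.0
[ 4.65299124e-01  3.74911649e-01  1.29199553e+00 -4.54344256e-06
  1.47194725e+00 -1.26898760e+00]
```

View pics/g3.png

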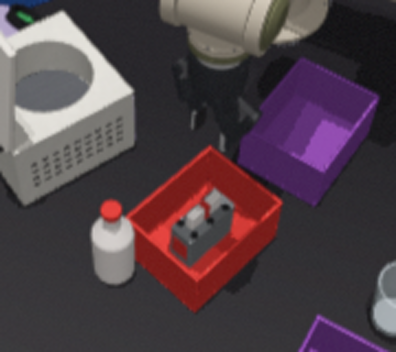

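The carrier is standing let go in the red box at about (200,228). For the lid, I'll go over its top edge with closed fingers.

```bash
python3 -m handwheel '[[[18,-40,18,0,0,-1.5,-1],[20,-46,18,0,0,-1.5,-1],[20,-46,18,0,0,-1.5,-1],[20,-46,18,0,0,-1.5,-1],[20,-46,16,0,0,-1.5,-1],[20,-46,10,0,0,-1.5,-1],[0,0,0,0,0,0,-1]]]' 60; python3 -m handwheel '[[[30,0,0,0,0,0,-1],[30,0,0,0,0,0,-1],[30,0,0,0,0,0,-1],[0,0,0,0,0,0,-1]]]'; python3 -c "
from rig import *;print(sense()['joints'])"
```

```text
time_s: 7.35
eef_pos: [561.1, 79.2, 380.6]
ee_rot: [-0.001, -0.001, 1.0, -0.0]
force: [0.4, 0.8, 0.1]
grip_width: 0.001
grip_force: 0.0
time_s: 7.85
eef_pos: [651.0, 82.7, 378.9]
ee_rot: [-0.002, -0.004, 1.0, 0.0]
force: [0.6, -0.5, -1.0]
grip_width: -0.002
grip_force: 0.0
[-5.19052074e-02  6.14769926e-01  6.91304546e-01  1.42889842e-04
  1.84024085e+00 -1.62975078e+00]
```

```bash
python3 -m handwheel '[[[0,0,-25,0,0,0,-1],[0,0,-16,0,0,0,-1],[-12,0,0,0,0,0,-1],[-13,0,0,0,0,0,-1],[-18,0,-3,0,0,0,-1],[-18,0,-4,0,0,0,-1],[-17,0,-7,0,0,0,-1],[-17,0,-7,0,0,0,-1]]]';python3 -m handwheel '[[[-16,0,-10,0,0,0,-1],[-15,0,-11,0,0,0,-1],[-13,0,-13,0,0,0,-1],[-13,0,-13,0,0,0,-1],[-10,0,-15,0,0,0,-1],[-10,0,-16,0,0,0,-1],[-7,0,-17,0,0,0,-1],[-7,0,-17,0,0,0,-1]]]'
python3 - <<'E'
from rig import *
import cv2
a=capture("scene")["image"][100:260,200:360,::-1]
cv2.imwrite("pics/g4.png",cv2.resize(a.copy(),None,fx=2.5,fy=2.5,interpolation=2))
E
```

```text
time_s: 8.85
eef_pos: [553.7, 82.9, 320.0]
ee_rot: [0.001, -0.004, 1.0, 0.0]
force: [3.7, -0.6, -0.3]
grip_width: 0.0
grip_force: 1.2
time_s: 9.85
eef_pos: [462.5, 82.8, 207.7]
ee_rot: [0.0, -0.004, 1.0, 0.0]
force: [2.1, 0.5, 0.3]
grip_width: 0.003
grip_force: 0.7
```

View pics/g4.png

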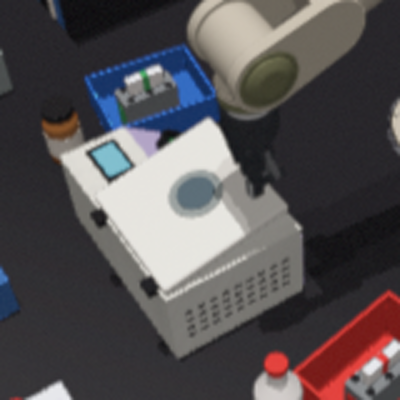

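Run:
```python
from h import *
cf=[526.3,-34.6,-.009]
for th in(0,.1,.2,.3,.4,.5):
    c,s=np.cos(th),np.sin(th)
    P=[(105-205*c+15*s,y,145+205*s+15*c) for y in(-50,160)]
    print(th,((proj(C["scene"],w(cf,P))-[200,100])*2.5).round().tolist())
print("tip",(proj(C["scene"],[462.5,82.8,199.7])-[200,100])*2.5)
```

```text
0 [[214.0, 134.0], [292.0, 221.0]]
0.1 [[211.0, 125.0], [290.0, 212.0]]
0.2 [[208.0, 117.0], [287.0, 204.0]]
0.3 [[203.0, 109.0], [282.0, 197.0]]
0.4 [[197.0, 102.0], [277.0, 190.0]]
0.5 [[189.0, 95.0], [270.0, 185.0]]
tip [[252.61382848 194.23727826]]
```

The picture shows the lid nearly down: its front corners at about (215,122) and (288,207) put it near 0.15 rad, with the finger on top at (253,192). I'll press on down.

```bash
python3 -m handwheel '[[[-2,0,-10,0,0,0,-1],[-2,0,-10,0,0,0,-1],[0,0,-9,0,0,0,-1],[0,0,-5,0,0,0,-1],[0,0,0,0,0,0,-1]]]';python3 -m handwheel '[[[0,0,-2,0,0,0,-1],[0,0,-2,0,0,0,-1],[0,0,0,0,0,0,-1]]]'
```

```text
time_s: 10.52
eef_pos: [460.1, 82.0, 174.0]
ee_rot: [-0.0, -0.003, 1.0, -0.0]
force: [-0.2, -0.5, 1.2]
grip_width: -0.003
grip_force: 0.0
time_s: 10.9
eef_pos: [460.1, 82.1, 170.2]
ee_rot: [0.0, -0.003, 1.0, 0.0]
force: [0.1, 1.0, 0.3]
grip_width: -0.003
grip_force: 0.0
```

```bash
for i in 1 2 3; do python3 -m handwheel '[[[0,0,-2,0,0,0,-1],[0,0,-1,0,0,0,-1],[0,0,0,0,0,0,-1]]]'|grep -E 'pos|force: \['; done
```

```text
eef_pos: [460.1, 82.1, 168.0]
force: [-3.8, -0.7, 7.5]
eef_pos: [460.2, 82.1, 167.7]
force: [-15.6, -0.1, 37.8]
eef_pos: [460.3, 82.1, 167.5]
force: [-27.3, -0.6, 64.9]
```

```bash
python3 -m handwheel '[[[0,0,30,0,0,0,-1],[0,0,40,0,0,0,-1],[-6,-40,0,0,-9.5,0,-1],[-7,-46,0,0,-9.5,0,-1],[-7,-46,0,0,-9.5,0,-1],[-7,-46,0,0,-9.5,0,-1],[-7,-48,0,0,0,0,-1],[0,0,0,0,0,0,-1]]]'
python3 - <<'E'
from h import *
from rig import *
cf=[526.3,-34.6,-.009];n=np.array([-.616,0,.788])
P=np.array([-69,-110,115.])
for d in(0,7): print((proj(C["top"],w(cf,P-d*n))[0]-[230,110]+.5)*3.6-.5)
from scipy.spatial.transform import Rotation as R
s=sense();print(s["eef_pos"],R.from_quat(np.roll(s["ee_rot"],-1)).as_matrix().round(3),s["joints"].round(2))
a=capture("scene")["image"][100:260,200:360,::-1];b=capture("top")["image"][110:270,310:470,::-1]
cv2.imwrite("pics/g5.png",cv2.resize(cv2.hconcat([a.copy(),b.copy()]),None,fx=2.5,fy=2.5,interpolation=2))
E
```

```text
time_s: 13.02
eef_pos: [429.9, -121.6, 230.2]
ee_rot: [0.285, -0.004, 0.959, 0.008]
force: [0.3, 0.3, -0.6]
grip_width: -0.007
grip_force: 0.0
[661.02786034 313.93074198]
[660.06575129 310.84670857]
[ 429.94596037 -121.56751933  230.17526856] [[-0.838 -0.012  0.546]
 [-0.003  1.     0.017]
 [-0.546  0.013 -0.838]] [-0.77 -0.11  2.1   0.58  0.81 -2.69]
```

View pics/g5.png

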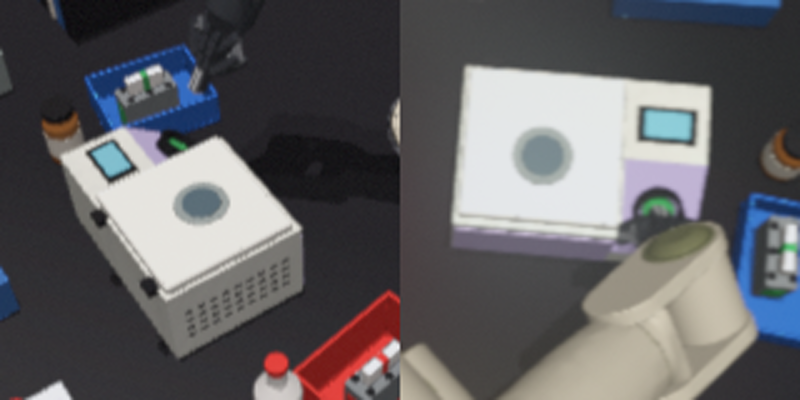

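The lid lies flat on the deck in both views. The button at (658,208) is still uncovered with the tilted gripper next to it, and the pose lagged because joint 6 is near its limit. I'll unwind the tool about its axis and finish the tilt.

```bash
python3 -m handwheel '[[[-5,-6,0,3.9,-1.6,-5.5,-1],[-5,-8,-5,3.9,-1.6,-5.5,-1],[-5,-8,-5,3.9,-1.7,-5.5,-1],[0,0,0,0,0,0,-1],[0,0,0,0,0,0,-1]]]'
cat > st.py <<'E'
from h import *
from rig import *
from scipy.spatial.transform import Rotation as R
s=sense();M=R.from_quat(np.roll(s["ee_rot"],-1)).as_matrix();z=M[:,2]
n=np.array([-.616,.005,.788]);rim=np.array([458,-144,115.])
print("turn",np.degrees(np.cross(z,-n)).round(2),"j",s["joints"].round(2),"tcp",s["eef_pos"].round(1))
tip=s["eef_pos"]+8*z
d=(tip-rim)@n;print("tip above rim",d.round(1),"lateral",((tip-rim)-d*n).round(1),"F along n",(s["force"]@n).round(1))
E
python3 st.py
```

```text
time_s: 13.75
eef_pos: [415.8, -139.8, 220.3]
ee_rot: [0.322, 0.158, 0.931, 0.065]
force: [-0.7, 0.1, -0.4]
grip_width: -0.006
grip_force: 0.0
turn [-1.09  0.37 -0.86] j [-0.9  -0.13  2.19  0.77  0.8  -2.61] tcp [ 415.8 -139.8  220.3]
tip above rim 101.0 lateral [25.   3.9 19.5] F along n 0.2
```

```bash
python3 -m handwheel '[[[6,-1,-20,1.7,0.1,-2.7,-1],[6,-1,-20,1.7,0.1,-2.7,-1],[6,-1,-21,1.7,0.1,-2.7,-1],[6,-1,-21,1.7,0.1,-2.7,-1],[0,0,0,0,0,0,-1],[0,0,0,0,0,0,-1]]]'; python3 st.py
```

```text
time_s: 14.5
eef_pos: [439.8, -144.4, 138.9]
ee_rot: [0.314, 0.264, 0.908, 0.089]
force: [0.4, -0.4, 0.7]
grip_width: 0.001
grip_force: 0.0
turn [ 0.    0.12 -0.  ] j [-0.83  0.09  2.25  1.03  0.56 -2.67] tcp [ 439.8 -144.4  138.9]
tip above rim 22.0 lateral [ 0.3 -0.5  0.2] F along n 0.3
```

Run:
```python
from rig import *
import cv2
a=capture("scene")["image"][110:210,220:320,::-1];b=capture("top")["image"][140:240,350:450,::-1]
cv2.imwrite("pics/g6.png",cv2.resize(cv2.hconcat([a.copy(),b.copy()]),None,fx=4,fy=4,interpolation=2))
```

```text
(no output)
```

View pics/g6.png

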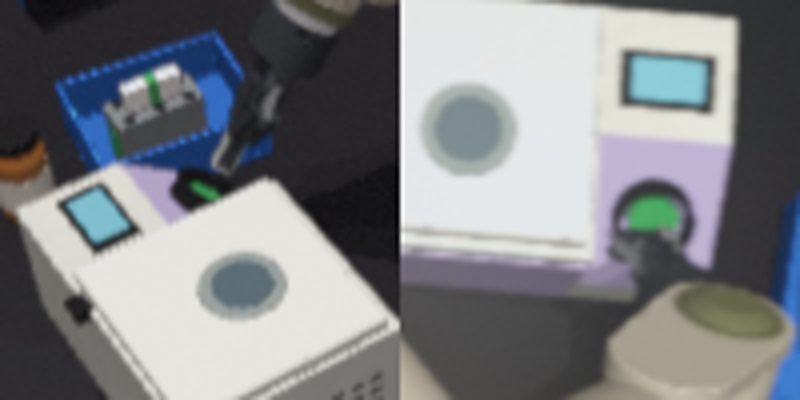

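The fingertips point at the collar, at about (645,240) against the collar centre at (652,218) in the top view. Advancing along the normal in small steps.

```bash
python3 -m handwheel '[[[4.3,0,-5.5,0,0,0,-1],[4.3,0,-5.5,0,0,0,-1],[3.7,0,-4.7,0,0,0,-1],[0,0,0,0,0,0,-1],[0,0,0,0,0,0,-1]]]'>/dev/null; python3 st.py; for i in 1 2 3; do python3 -m handwheel '[[[1.2,0,-1.6,0,0,0,-1],[0,0,0,0,0,0,-1]]]' >/dev/null; python3 st.py|tail -1; done
```

```text
turn [0.   0.07 0.  ] j [-0.8   0.16  2.24  1.11  0.52 -2.74] tcp [ 451.7 -144.5  122.3]
tip above rim 1.7 lateral [-0.3 -0.6 -0.3] F along n -0.2
tip above rim -0.4 lateral [-0.4 -0.6 -0.3] F along n -0.2
tip above rim -2.4 lateral [-0.4 -0.6 -0.3] F along n -0.2
tip above rim -4.4 lateral [-0.5 -0.6 -0.4] F along n -0.2
```

```bash
for i in 1 2 3; do python3 -m handwheel '[[[1.2,0,-1.6,0,0,0,-1],[0,0,0,0,0,0,-1]]]' |grep force:; python3 st.py|tail -1; done
```

```text
force: [-0.2, 0.7, 0.8]
grip_force: 0.0
tip above rim -6.4 lateral [-0.5 -0.5 -0.4] F along n 0.8
force: [-0.1, -0.2, -0.6]
grip_force: 0.0
tip above rim -8.4 lateral [-0.5 -0.6 -0.4] F along n -0.4
force: [0.2, 0.5, 0.3]
grip_force: 0.0
tip above rim -10.4 lateral [-0.6 -0.5 -0.4] F along n 0.1
```

```bash
for i in 1 2 3; do python3 -m handwheel '[[[0.9,0,-1.2,0,0,0,-1],[0,0,0,0,0,0,-1]]]' >/dev/null; python3 st.py|tail -1; done
```

```text
tip above rim -11.8 lateral [-0.5 -0.6 -0.4] F along n 3.5
tip above rim -13.3 lateral [-0.5 -0.6 -0.4] F along n 4.0
tip above rim -14.9 lateral [-0.5 -0.6 -0.4] F along n 5.8
```

```bash
for i in 1 2; do python3 -m handwheel '[[[0.9,0,-1.2,0,0,0,-1],[0,0,0,0,0,0,-1]]]' >/dev/null; python3 st.py|tail -1; done; python3 -m handwheel '[[[0.3,0,-0.4,0,0,0,-1],[0,0,0,0,0,0,-1]]]' >/dev/null; python3 st.py|tail -1;python3 -m handwheel '[[[0.3,0,-0.4,0,0,0,-1],[0,0,0,0,0,0,-1]]]' >/dev/null; python3 st.py
```

```text
tip above rim -16.4 lateral [-0.5 -0.6 -0.4] F along n 7.2
tip above rim -17.8 lateral [-0.5 -0.6 -0.4] F along n 8.2
tip above rim -18.3 lateral [-0.5 -0.6 -0.4] F along n 9.2
turn [0.02 0.09 0.02] j [-0.78  0.22  2.22  1.2   0.48 -2.82] tcp [ 464.  -144.6  106.1]
tip above rim -18.7 lateral [-0.5 -0.6 -0.4] F along n 10.9
```

```bash
python3 -m handwheel '[[[0.3,0,-0.4,0,0,0,-1],[0,0,0,0,0,0,-1]]]' >/dev/null; python3 st.py|tail -1;python3 -m handwheel '[[[0.2,0,-0.3,0,0,0,-1],[0,0,0,0,0,0,-1]]]' >/dev/null; python3 st.py
```

```text
tip above rim -18.9 lateral [-0.5 -0.6 -0.4] F along n 23.3
turn [0.05 0.13 0.04] j [-0.78  0.22  2.22  1.2   0.48 -2.82] tcp [ 464.3 -144.7  106. ]
tip above rim -19.0 lateral [-0.5 -0.6 -0.4] F along n 34.0
```

The stop shows clearly as a steep force rise. I'll retreat along the normal and check the lid with image numbers.

```bash
python3 -m handwheel '[[[-3.1,0,3.9,0,0,0,-1],[-4.3,0,5.5,0,0,0,-1],[-6.2,0,7.9,0,0,0,-1],[-9.2,0,11.8,0,0,0,-1],[-12.3,0,15.8,0,0,0,-1],[-12.3,0,15.8,0,0,0,-1],[0,0,0,0,0,0,-1],[0,0,0,0,0,0,-1]]]'; python3 st.py
python3 - <<'E'
from h import *
from rig import *
a=capture("scene")["image"];print(a[152:165,266:280].reshape(-1,3)[[np.argmax(a[152:165,266:280].reshape(-1,3)[:,1].astype(int)-a[152:165,266:280].reshape(-1,3)[:,0])]])
g=lambda im:(lambda q:((q[:,1]-q[:,0]>50)&(q[:,1]-q[:,2]>40)))(im[155:172,262:285].reshape(-1,3).astype(int)).sum()
print("green px before/after",g(C["scene"]["image"]),g(a))
E
```

```text
time_s: 19.98
eef_pos: [417.2, -144.5, 165.5]
ee_rot: [0.314, 0.265, 0.907, 0.089]
force: [-0.3, -0.3, 0.5]
grip_width: -0.0
grip_force: 0.0
turn [-0.    0.06 -0.  ] j [-0.89 -0.02  2.27  0.91  0.65 -2.58] tcp [ 417.2 -144.5  165.5]
tip above rim 56.9 lateral [-0.8 -0.9 -0.6] F along n 0.6
[[ 62 146  84]]
green px before/after 14 13
```

```bash
python3 -c "
from rig import *;print(finish_job())"
```

```text
the job is handed in; nothing more can be done
None
```

The job is handed in at about 20 s: the faulty carrier stands in the red reject box, the lid is shut, and the start button was pressed to its stop (34 N by the wrist sensor) and released. The last images show the carrier in place, the lid down and the button's green cap visible as before. `finish_job()` gave no verdict.

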